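# Take the battery pack out of the watering pump

### The arm

A 6-joint arm with a two-finger parallel gripper is mounted at the origin on a cart in front of the work surface, level with it; the furniture and walls round the work are solid. World frame = base frame: x ahead of the robot, y to its left, z up, the work surface at z = 0. Lengths are in m, angles in rad, forces in N, time in s.
With the tool pointing down it reaches from about 0.3 to 0.95 m from the base axis. Payload 3.1 kg.
Tool frame: the origin (TCP) lies at the very end of the fingers, on their centre line; the grasp point (between the pads) lies 19 mm behind it; z points along the fingers, y is the line along which they close (so a half turn about z gives the same grasp; the last joint's range is limited). The gripper opens to 85 mm and grips with 20 to 120 N. Pads are 22 mm wide; open, the fingers measure 114 mm over their backs; the gripper's body (76 mm by 85 mm) begins 54 mm behind the grasp point. The pads swing forward as they close: fully open they stand 13 mm farther back than shut.
Start: joints at [-0.07, 0.308, 1.634, -0, 1.2, -0.07], TCP at [0.625, -0, 0.231] pointing down, gripper open.
Joint ranges: [-3.06, 3.06], [-0.79, 1.96], [0.05, 2.63], [-1.19, 4.34], [0.05, 2.64], [-2.94, 2.94]. Speed limits (rad/s): [2.79, 2.79, 3.14, 3.14, 3.14, 3.14].

### API

Orientations are given as a rotation vector (axis times angle).
In Python, from workcell import env gives the robot as it stands.
- The arm moves only by the tool send_rows, never from a script. Its argument "steps" is a list of rows, each a list of 2 entries, a list of its own where there are three numbers: the shift along the tool's x, y, z in units of 60 mm (1.0 is 60 mm), then the turn, a rotation vector about the tool's x, y, z in units of 6 degrees (1.0 is 6 degrees). A call has 1 to 20 rows; each row shifts and turns the commanded pose from where the row before left it, along the tool's axes as they then stand; what a row does not reach is not made up. A row lasts 1/8 s, in which the tool goes at most 62.5 mm and 10.7 degrees, less where a joint would pass 70% of its speed; a pose out of reach is approached as far as the arm can. A call is refused whole if a number of a shift passes 1 or a number of a turn 1, either way. A call with a gripper value outside its range is refused whole. "grip" is the closure, from 0 (fully open) to 1 (shut), set as the call begins (left out, the last holds). The fingers move at their own pace and stop on an object; "grip_force" is the grip in N (left out, the last holds). Time passes only in rows, so rows that do not move let the fingers close. It gives the time, the measured TCP pose, the force, the opening and the grip force at its end, in the units of the state.
- env.get_obs(): the state, without advancing time (a new reading comes with each control period).
- env.get_image(name): name is "scene" or "side" or "wrist"; returns (picture, depth): 480x640x3 uint8, blue, green, red; 480x640 float32, m along the optical axis (not along the pixel's ray), 0 where there is no reading.
- env.calibration(name): a dict with "fovy" (degrees; the focal length in pixels is half the picture's height over the tangent of half this angle, whatever the lens; pixels are square), "cx", "cy" (the principal point, pixels), "R" (3x3) and "t" (3): a world point X has camera coordinates R X + t; the wrist camera has in their place "tool_from_camera" (4x4, takes a point from camera to tool coordinates, whose origin is the TCP and whose axes are the flange's). Camera axes: x right, y down, z forward; pixel columns grow to the right and rows downward; lengths in m; the calibration is good to about 2 mm. A picture is of the moment at which its call begins: read the wrist's pose just before it. calibration takes no time and is no camera call.
- env.sign_off(): hands the job in; it is judged then, once.
The state is a dict: "t": time; "joint_pos": joint angles; "qvel": joint speeds; "joint_efforts": joint torques, N m; "tool_pos": TCP position; "tool_rot": TCP orientation; "wrist_force": force on the tool from outside, world axes, zero at the start; "ft_torque": the same for the moment, N m; "width": finger opening in m; "grip_force": force on a finger pad.
Only numpy, scipy, OpenCV 4.12 (cv2) and the standard library are available. Lean on these libraries where they do the work, as an engineer would, in place of code of your own. Each camera call takes 0.05 s, during which the arm holds its last target. There are 200 camera calls.

### The job

The watering pump's battery pack is due for charging: press in the sprung tab on its side, keep it pressed, and lift the pack up out of its bay. Set it down gently, standing upright, in the cardboard tray, let go, and then swing the pump's dust flap fully shut over the empty bay. Leave the other things where they are, including the tin in the tray.

Things in the scene. Friction and masses are not known exactly. Their poses are not given: they have to be found in the camera images.
- pump: Low grey pump housing, fixed. Origin: on the table under the middle of the seated battery pack; x points from hose outlet to flap hinge (roughly away from the robot), y to the tab's side, z up. Foot plate 6 mm thick, x -78..70, y -50..66 mm; hose outlet to x -100. Open-topped bay: floor 6 mm high, walls and rim 42 mm high, x -64..64, y -36..52; about 2 mm play round the pack.
- bay_lip (a point): Middle of the inner edge, on top, of the fixed lip on the bay's tab side (42 mm above the table, x = 0, y = +37.5 mm in the pump's frame; lip 6 mm thick). The catch of the pack's tab sits under it: with the tab out the pack lifts only about 2 mm; with the tab pressed more than about 7 mm it comes straight up.
- pack_center (a point): Centre of the loose black battery pack (0.25 to 0.45 kg): block 100 (x) x 44 (y) x 95 mm (z), this point half-way up; axes as the pump's while seated (underside 6 mm above the table). Its +y side carries the tab. Pinching the tab's paddle against the plain -y face (58 mm wide at rest, 49 mm fully pressed) presses the tab and holds the pack at once. Only the tab and its weight hold it.
- tab_face (a point): Centre of the outer face of the tab's paddle, 34 mm wide (x) x 45 mm high, 4 mm thick, at rest at y = +36, z = +18 mm from the pack's centre (+27 mm in y when pressed fully in). A stem and catch (out to y = +42.5 mm at rest) run down from it into the bay, to 27.5 mm below the pack's centre. Over it a fixed 4 mm hood stands out to y = +28 mm.
- tab (a joint): Sprung tab of the battery pack: 0 = out (latched), 0.009 m = fully pressed in towards the pack (-y of the pack). Spring: about 3 N at the start, 11 N fully in; it springs back when let go.
- flap (a joint): Dust flap of the pump: 0 = shut (level, covering the bay), grows as it opens; starts open, leaning back past upright at about 1.7 to 1.95 rad (stop at 2.15), its free edge then 165 to 175 mm above the table. Stiff hinge: it stays where it is left, and 1 to 2 N near its free edge move it.
- flap_hinge (a point): Middle of the flap's hinge axis (parallel to the pump's y), at x = 64, y = 8, z = 43 mm in the pump's frame; this frame turns with the flap. Flap: grey plate running 126 mm from the hinge to -x (plus a 6 mm lip at its free edge), 88 mm wide, outer face looking to +z (up when shut, far side when open), 5 mm from the axis, with two 2 mm ribs 34 mm either side of its middle.
- tray: Open corrugated cardboard tray, fixed, 242 mm (x) x 378 mm (y), walls 75 mm high and 9 mm thick, floor 4 mm thick. Origin: centre of its underside; z up. The half on its +y side is empty.
- pin_tin_center (a point): Centre of a round tin with a lid, 70 mm diameter, 36 mm high, standing in the -y half of the tray. To be left alone.
- sedum_pot_center (a point): Point 36 mm above the underside of a small plant in a square black nursery pot, pot 66 mm wide and 71 mm high, leaves to 106 mm. To be left alone.
- glue_bottle_center (a point): Point 50 mm above the underside of a white glue bottle with a pointed cap, 47 mm diameter, 137 mm high. To be left alone.
- dibber_center (a point): Centre of a pointed wooden dibber lying on the table, 168 mm long, 27 mm thick. To be left alone.
Mind the look-alikes: they are no part of the job. There is more than one size of the part that bears pack_center; the job needs the smaller.

How it is judged:
On the way, in this order (a step that is already met when the one before it is completed fails the run):
1. the tab is pressed in by at least 6 mm while the pack still sits in its bay (value of joint tab above 0.006 m and z of pack_center in the frame of pump below 0.075 m and horizontal distance between pack_center and pump below 0.01 m), for 0.05 s.
2. the pack is lifted free of the bay, its underside above the rim (z of pack_center in the frame of pump above 0.095 m), for 0.1 s.
At the end, for the whole second after the job is handed in: The battery pack stands upright (within 0.1 rad) and at rest on the floor of the cardboard tray, and the pump's dust flap is shut (within 0.06 rad of its stop) (x of pack_center in the frame of tray between -0.105 and 0.105 m and y of pack_center in the frame of tray between -0.175 and 0.175 m and z of pack_center in the frame of tray between 0.045 and 0.06 m and angle between pack_center's own z axis and vertical below 0.1 rad and linear speed of pack below 0.02 m/s and value of joint flap below 0.06 rad); the robot touches nothing.
It fails at once if the pack is dropped: it moves at more than 0.6 m/s with no finger touching it (linear speed of pack above 0.6 m/s and contact force between the fingers and pack below 0.05 N).
It fails at once if a bystander (tin, plant, glue bottle, dibber) is moved by more than 25 mm (distance of any of pin_tin_center, sedum_pot_center, glue_bottle_center, dibber_center from where it was at the start of the episode above 0.025 m).
It also fails if it takes over 58 s, if anything falls off the work surface, if the arm or the gripper's body presses on something with over 40 N, if the wrist force passes 120 N, or if a joint passes its speed limit or range.

## Working session

There is one attempt and no reset: what is moved stays moved. The work goes in short steps, Python scripts to look and compute and a tool call to move; the robot and the scene stay as the last step left them, time stands still between calls to the robot, and variables do not carry over. Pictures are saved under pics/ and viewed, at most 10 in all, crops included, and the job is handed in when it is done.

Besides the shell and the picture viewer there is one more tool, called as a command line: name --argument value ..., lists and objects as JSON in quotes. send_rows: Moves the arm, as the interface text tells. Its arguments: {"type":"object","properties":{"steps":{"type":"array","items":{"type":"array"}},"grip":{"type":"number"},"grip_force":{"type":"number"}},"required":["steps"]}

```bash
mkdir -p pics; ls; cat > h.py <<'E'
import numpy as np, cv2
from workcell import env
from scipy.spatial.transform import Rotation as Rn
def cam(name):
    o=env.get_obs(); c=env.calibration(name); im,d=env.get_image(name)
    f=240/np.tan(np.radians(c['fovy'])/2)
    if name=='wrist':
        T=np.eye(4);T[:3,:3]=Rn.from_rotvec(o['tool_rot']).as_matrix();T[:3,3]=o['tool_pos']
        M=T@np.array(c['tool_from_camera'])
    else:
        M=np.eye(4);R=np.array(c['R']);M[:3,:3]=R.T;M[:3,3]=-R.T@np.array(c['t'])
    return im,d,f,c['cx'],c['cy'],M
def cloud(d,f,cx,cy,M):
    v,u=np.mgrid[:480,:640]
    P=np.stack([(u-cx)/f*d,(v-cy)/f*d,d],-1)
    return P@M[:3,:3].T+M[:3,3]
def save(n):
    r=cam(n); np.savez(f'{n}.npz',im=r[0],d=r[1],P=cloud(*r[1:]),M=r[5],f=r[2],c=r[3:5]); cv2.imwrite(f'pics/{n}.png',r[0]); return r
E
python3 - <<'E'
from h import *
for n in('scene','side','wrist'): 
    r=save(n);print(n,r[2:5],r[5].round(3).tolist())
print(env.get_obs())
a=cv2.imread('pics/scene.png')
E
```

```text
pics
scene (np.float64(516.7821854419504), 317.61800135486607, 238.51912476108404) [[-0.856, -0.273, 0.44, -0.015], [-0.517, 0.444, -0.731, 1.069], [0.004, -0.853, -0.521, 0.821], [0.0, 0.0, 0.0, 1.0]]
side (np.float64(569.7076981476911), 323.8406171210804, 242.86387461534355) [[0.77, -0.529, 0.357, -0.046], [-0.638, -0.625, 0.449, -0.757], [-0.014, -0.574, -0.819, 1.561], [0.0, 0.0, 0.0, 1.0]]
wrist (np.float64(368.2426211822406), 318.55129456715997, 238.77462864008197) [[1.0, 0.0, -0.003, 0.625], [-0.001, -0.958, -0.288, 0.073], [-0.002, 0.288, -0.958, 0.372], [0.0, 0.0, 0.0, 1.0]]
{'t': 0.15, 'joint_pos': array([-6.96756125e-02,  3.08846203e-01,  1.63490980e+00, -2.03696660e-05,
        1.19970303e+00, -6.97245270e-02]), 'qvel': array([-0.00034961, -0.00057055, -0.00385359, -0.0014925 ,  0.00013448,
        0.000935  ]), 'joint_efforts': array([-7.71605373e-04, -4.15801048e+01, -2.77146006e+01, -1.83032253e-04,
        6.02632252e-03, -2.39092765e-05]), 'tool_pos': array([6.24341016e-01, 2.78906911e-05, 2.30277779e-01]), 'tool_rot': array([-2.22039141e+00, -2.22051646e+00,  1.94524448e-03]), 'wrist_force': array([-0.02814684, -0.52261112, -0.87067177]), 'ft_torque': array([ 0.02005672,  0.00215795, -0.04242971]), 'grip_force': 0.0, 'width': 0.08569976860270022}
```

View pics/scene.png

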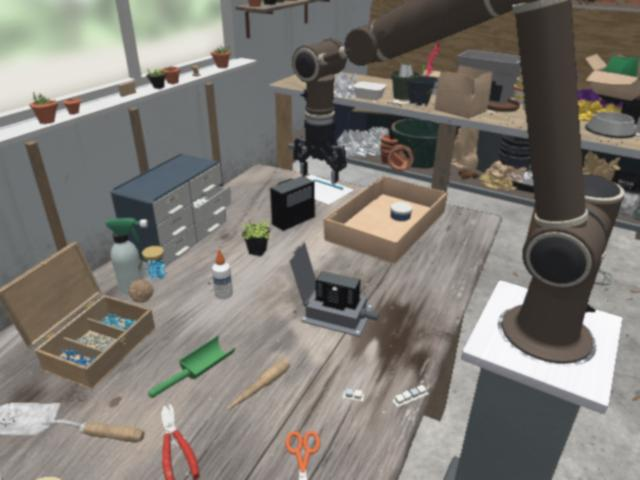

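View pics/side.png

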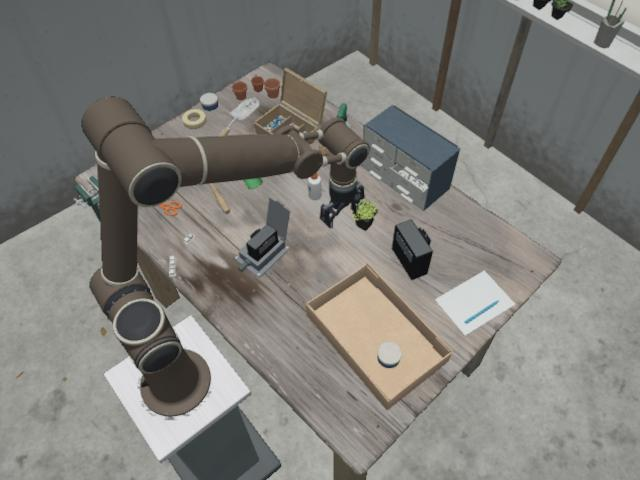

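Two packs: the one seated in the pump (scene 338,292; side 263,240), and a free-standing one (scene 293,203; side 411,250). The seated one, in the bay, looks smaller. I'll confirm that with heights and one crop.

```bash
python3 - <<'E'
from h import *
S=np.load('scene.npz');D=np.load('side.npz')
a=cv2.resize(S['im'][235:340,280:390],None,fx=3.6,fy=5.5*3.6/5.5,interpolation=2)
b=cv2.resize(D['im'][190:295,215:325],None,fx=3.6,fy=3.6,interpolation=2)
cv2.imwrite('pics/crop1.png',np.hstack([a,b]))
for nm,Z,boxes in(('scene',S,{'pump':(235,340,280,380),'big':(175,235,265,320)}),('side',D,{'pump':(195,280,228,300),'big':(215,285,385,440)})):
  for k,(r0,r1,c0,c1) in boxes.items():
    P=Z['P'][r0:r1,c0:c1].reshape(-1,3);P=P[Z['d'][r0:r1,c0:c1].ravel()>0]
    h,e=np.histogram(P[:,2],np.arange(-.02,.2,.01));print(nm,k,h.tolist())
    zt=(.096,.106) if k=='pump' else (.1,.2)
    Q=P[(P[:,2]>zt[0])&(P[:,2]<zt[1])]
    if k=='big': Q=P[P[:,2]>np.percentile(P[:,2],97)-.01]
    print(len(Q),Q.min(0).round(3),Q.max(0).round(3),cv2.minAreaRect((Q[:,:2]*1000).astype(np.float32)))
E
```

```text
scene pump [0, 1890, 4270, 366, 394, 457, 740, 299, 264, 244, 237, 282, 528, 75, 81, 77, 83, 79, 74, 4, 0]
604 [0.403 0.164 0.096] [0.543 0.26  0.106] ((470.682373046875, 206.6678466796875), (135.18283081054688, 86.3113021850586), 9.291853904724121)
scene big [0, 350, 947, 128, 116, 124, 128, 126, 130, 154, 131, 144, 128, 134, 149, 384, 0, 0, 0, 0, 0]
482 [ 0.665 -0.199  0.124] [0.846 0.01  0.25 ] ((772.9837036132812, -74.91534423828125), (128.62374877929688, 243.63026428222656), 24.884580612182617)
side pump [11, 1341, 2624, 230, 110, 169, 296, 86, 100, 112, 116, 201, 350, 61, 55, 53, 65, 49, 57, 7, 0]
367 [0.402 0.158 0.096] [0.544 0.261 0.106] ((471.0629577636719, 202.0760498046875), (139.62261962890625, 91.19096374511719), 11.809602737426758)
side big [5, 729, 1382, 112, 63, 74, 61, 78, 68, 77, 65, 80, 74, 100, 238, 595, 28, 0, 0, 0, 0]
732 [ 0.749 -0.209  0.127] [ 0.846 -0.067  0.145] ((802.2431030273438, -138.07492065429688), (140.0480194091797, 73.10257720947266), 73.91024780273438)
```

View pics/crop1.png

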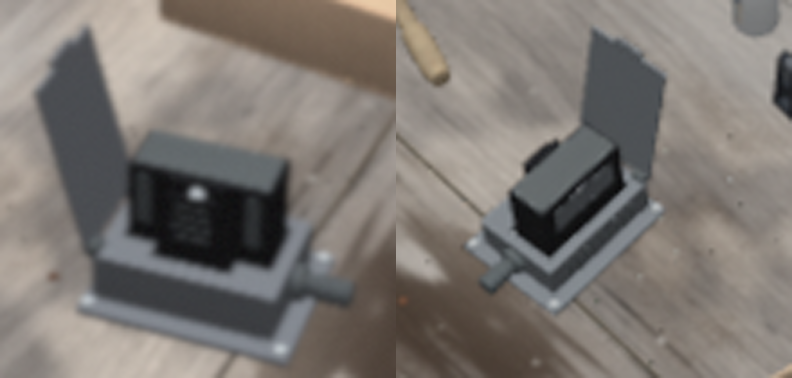

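The crop confirms it: the seated pack tops out near z 0.10 m and the free one near 0.135 m, so the seated pack in the bay is the smaller one and the right one. Its tab is on the +y (left) side. Next I measure accurately.

```bash
python3 - <<'E'
from h import *
for n,(r0,r1,c0,c1) in(('scene',(235,340,280,380)),('side',(195,280,228,300))):
    Z=np.load(n+'.npz');P=Z['P'][r0:r1,c0:c1]
    for lo,hi in((.094,.108),(.036,.048),(.11,.18)):
        m=((P[...,2]>lo)&(P[...,2]<hi)).astype(np.uint8)
        k,l,s,_=cv2.connectedComponentsWithStats(m)
        for i in range(1,k):
            if s[i,4]>60:
                Q=P[l==i];r=cv2.minAreaRect((Q[:,:2]*1000).astype(np.float32));print(n,lo,s[i,4],np.round(np.ravel(r[0]+r[1]+(r[2],)),1),np.median(Q[:,2]).round(4),Q.max(0).round(3))
                if lo==.11:
                    for z in(.12,.14,.16): q=Q[abs(Q[:,2]-z)<.006];print('  flap',z,np.median(q,0).round(4), q[:,1].min().round(3),q[:,1].max().round(3))
# tray
D=np.load('side.npz');P=D['P'];
m=((P[...,2]>.07)&(P[...,2]<.082)).astype(np.uint8);m[:260]=0;m[:,:290]=0
Q=P[m>0];print('tray rim',np.round(np.ravel(cv2.minAreaRect((Q[:,:2]*1000).astype(np.float32))[0:2]),1),cv2.minAreaRect((Q[:,:2]*1000).astype(np.float32))[2],len(Q))
im=D['im'].astype(int);t=P[340:375,375:402];q=t[(t[...,2]>.03)&(t[...,2]<.05)];print('tin',q.mean(0),np.ptp(q,axis=0),len(q))
E
```

```text
scene 0.094 112 [533.7 217.5   9.2  87.2  10.9] 0.1004 [0.543 0.26  0.108]
scene 0.094 564 [454.  199.9 100.   57.4  10. ] 0.1021 [0.507 0.228 0.107]
scene 0.036 131 [535.6 -78.8  12.1 131.7  86.9] 0.0415 [ 0.602 -0.071  0.048]
scene 0.036 717 [452.9 203.9 140.9  92.3  11.7] 0.0422 [0.524 0.257 0.048]
scene 0.11 473 [546.6 217.5  23.9  92.6  12.1] 0.1406 [0.56  0.263 0.171]
  flap 0.12 [0.5392 0.2196 0.1206] 0.174 0.261
  flap 0.14 [0.5439 0.2203 0.1397] 0.175 0.263
  flap 0.16 [0.5502 0.2208 0.16  ] 0.174 0.263
side 0.094 75 [533.9 212.8  12.6  86.9   9.2] 0.1023 [0.545 0.255 0.108]
side 0.094 390 [452.2 196.   99.8  60.7   9.7] 0.1022 [0.505 0.228 0.108]
side 0.036 319 [449.2 196.6 151.   91.4   9.3] 0.0431 [0.526 0.237 0.048]
side 0.11 338 [544.  215.7  27.5  94.2  15.3] 0.1414 [0.559 0.263 0.177]
  flap 0.12 [0.5376 0.2166 0.1201] 0.171 0.262
  flap 0.14 [0.5443 0.2141 0.1412] 0.17 0.263
  flap 0.16 [0.5481 0.2227 0.1614] 0.174 0.261
tray rim [ 606.1 -270.1  378.8  396.2] 87.27017211914062 847
tin [ 0.51325949 -0.33906503  0.04081484] [0.0735315  0.07155256 0.01984785] 467
```

send_rows --steps '[[[0,0,0],[0,0,-1]],[[0,0,0],[0,0,-1]],[[0,0,0],[0,0,-1]],[[0,0,0],[0,0,-1]],[[0,0,0],[0,0,-1]],[[0,0,0],[0,0,-1]],[[0,0,0],[0,0,-1]],[[0,0,0],[0,0,-1]],[[0,0,0],[0,0,-1]],[[0,0,0],[0,0,-1]],[[0,0,0],[0,0,-1]],[[0,0,0],[0,0,-1]],[[0,0,0],[0,0,-1]],[[0,0,0],[0,0,-1]],[[0,0,0],[0,0,-1]],[[0,0,0],[0,0,-1]],[[0,0,0],[0,0,-0.65]]]' --grip 0

```text
t: 2.28
tool_pos: [0.6246, 0.0, 0.2308]
tool_rot: [0.275, -3.129, -0.0]
wrist_force: [-0.3, -0.2, 0.4]
width: 0.0858
grip_force: 0.0
```

send_rows --steps '[[[0.28,0.455,0],[0,0,0]],[[0.28,0.455,0],[0,0,0]],[[0.28,0.455,0],[0,0,0]],[[0.28,0.455,0],[0,0,0]],[[0.28,0.455,0],[0,0,0]],[[0.28,0.455,0],[0,0,0]],[[0.28,0.455,0],[0,0,0]],[[0.28,0.455,0],[0,0,0]],[[0,0,0],[0,0,0]],[[0,0,0],[0,0,0]]]'

```text
t: 3.52
tool_pos: [0.4554, 0.1917, 0.2313]
tool_rot: [-0.272, 3.129, -0.001]
wrist_force: [-0.3, -0.9, -0.6]
width: 0.0857
grip_force: 0.0
```

```bash
python3 - <<'E'
from h import *
r=save('wrist');o=env.get_obs();print(o['t'],o['tool_pos'],Rn.from_rotvec(o['tool_rot']).as_matrix().round(3).tolist())
save('side')
P=np.load('wrist.npz')['P'];d=np.load('wrist.npz')['d']
for lo,hi in((.097,.106),(.036,.048)):
    m=((P[...,2]>lo)&(P[...,2]<hi)&(d>0)).astype(np.uint8)
    k,l,s,_=cv2.connectedComponentsWithStats(m)
    for i in range(1,k):
        if s[i,4]>300:
            Q=P[l==i];r=cv2.minAreaRect((Q[:,:2]*1000).astype(np.float32));print(lo,s[i],np.round(np.ravel(r[0]+r[1]+(r[2],)),1),np.median(Q[:,2]).round(4))
D=np.load('side.npz');P=D['P'];
Q=P[(P[...,2]>.068)&(P[...,2]<.08)&(P[...,0]>.33)&(P[...,0]<.75)&(P[...,1]<-.03)&(P[...,1]>-.5)]
r=cv2.minAreaRect((Q[:,:2]*1000).astype(np.float32));print('tray',r,len(Q))
F=P[(abs(P[...,2]-.004)<.003)&(P[...,0]>.3)&(P[...,0]<.75)&(P[...,1]<-.1)&(P[...,1]>-.45)]
h,x,y=np.histogram2d(Q[:,0],Q[:,1],bins=(np.arange(.32,.78,.02),np.arange(-.52,-.02,.02)));print(x[:2],y[:2]);print(h.astype(int))
E
```

```text
3.575 [0.45570285 0.19151849 0.2313325 ] [[-0.985, -0.172, 0.001], [-0.172, 0.985, -0.0], [-0.001, -0.0, -1.0]]
0.097 [ 289  161   67  125 7464] [454.7 193.7  99.1  50.   10.2] 0.1012
0.097 [276 318 107  11 862] [534.6 213.2   4.8  87.9  10. ] 0.1015
0.036 [   0  114   29  244 2414] [538.6 -80.9 239.4  18.7   1.2] 0.0422
0.036 [ 278  130  100  152 5168] [452.3 198.3 138.6  88.2  10.2] 0.0414
tray ((529.8742065429688, -266.3463134765625), (378.5089111328125, 241.42140197753906), 87.5118179321289) 844
[0.32 0.34] [-0.52 -0.5 ]
[[ 0  0  0  0  0  0  0  0  0  0  0  0  0  0  0  0  0  0  0  0  0  0  0  0]
 [ 0  0  0  0  0  0  0  0  0  0  0  0  0  0  0  0  0  0  0  0  0  0  0  0]
 [ 0  0  0  0  0  0  0  0  0  0  0  0  0  0  0  0  0  0  0  0  0  0  0  0]
 [ 0  0  0  0  0  0  0  0  0  0  0  0  0  0  0  0  0  0  0  0  0  0  0  0]
 [ 0  0  0 19 22 22 21 14 15 13  8 13 12 12 13 12 11 11 10  9  9  7  1  0]
 [ 0  0  0 11  0  0  0  0  0  0  0  0  0  0  0  0  0  0  3  5  8  8 13  0]
 [ 0  0  0 17  0  0  0  0  0  0  0  0  0  0  0  0  0  0  0  0  0  3  8  0]
 [ 0  0  0 16  0  0  0  0  0  0  0  0  0  0 
[... 381 characters left out ...]
 0  0  0  0  0 11  0  0]
 [ 0  0  0 11  0  0  0  0  0  0  0  0  0  0  0  0  0  0  0  0  0 12  0  0]
 [ 0  0  0 10  0  0  0  0  0  0  0  0  0  0  0  0  0  0  0  0  0 13  0  0]
 [ 0  0  1 25 20 14 12  7  5  5  0  0  0  0  0  0  0  0  0  0  0 12  0  0]
 [ 0  0  0  1  2  5  4  3 11 10 15 11 16 13 13 12 13 12 12 18 21 18  0  0]
 [ 0  0  0  0  0  0  0  0  0  0  0  0  0  0  0  0  0  0  0  0  0  0  0  0]
 [ 0  0  0  0  0  0  0  0  0  0  0  0  0  0  0  0  0  0  0  0  0  0  0  0]
 [ 0  0  0  0  0  0  0  0  0  0  0  0  0  0  0  0  0  0  0  0  0  0  0  0]
 [ 0  0  0  0  0  0  0  0  0  0  0  0  0  0  0  0  0  0  0  0  0  0  0  0]
 [ 0  0  0  0  0  0  0  0  0  0  0  0  0  0  0  0  0  0  0  0  0  0  0  0]]
```

View pics/wrist.png

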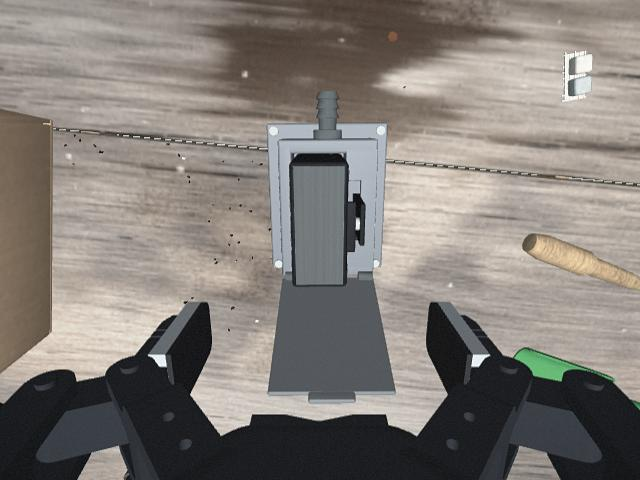

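The wrist view shows the seated pack at (320,220), with its tab at (358,220) and the flap below at (332,340). The top measures 99×50 mm at z 0.101 m, as it should. I'll descend centred on the pressed width.

send_rows --steps '[[[0.01,0.03,0.35],[0,0,0]],[[0,0,0.35],[0,0,0]],[[0,0,0.35],[0,0,0]],[[0,0,0.35],[0,0,0]],[[0,0,0.35],[0,0,0]],[[0,0,0.35],[0,0,0]],[[0,0,0.3],[0,0,0]],[[0,0,0.25],[0,0,0]],[[0,0,0.2],[0,0,0]],[[0,0,0.14],[0,0,0]],[[0,0,0],[0,0,0]],[[0,0,0],[0,0,0]]]'

```text
t: 5.12
tool_pos: [0.4546, 0.1939, 0.0523]
tool_rot: [-0.271, 3.129, 0.0]
wrist_force: [-1.1, -0.5, 0.6]
width: 0.0855
grip_force: 0.0
```

send_rows --steps '[[[0,0,0],[0,0,0]],[[0,0,0],[0,0,0]],[[0,0,0],[0,0,0]],[[0,0,0],[0,0,0]],[[0,0,0],[0,0,0]],[[0,0,0],[0,0,0]],[[0,0,0],[0,0,0]],[[0,0,0],[0,0,0]]]' --grip 1 --grip_force 50

```text
t: 6.12
tool_pos: [0.4554, 0.193, 0.0536]
tool_rot: [-0.274, 3.128, -0.003]
wrist_force: [-1.0, -3.1, 8.6]
width: 0.0482
grip_force: 46.2
```

send_rows --steps '[[[0,0,-0.1],[0,0,0]],[[0,0,-0.15],[0,0,0]],[[0,0,-0.2],[0,0,0]],[[0,0,-0.2],[0,0,0]],[[0,0,-0.2],[0,0,0]],[[0,0,-0.2],[0,0,0]],[[0,0,-0.2],[0,0,0]],[[0,0,-0.2],[0,0,0]],[[0,0,-0.2],[0,0,0]],[[0,0,-0.2],[0,0,0]],[[0,0,-0.15],[0,0,0]],[[0,0,0],[0,0,0]],[[0,0,0],[0,0,0]]]'

```text
t: 7.75
tool_pos: [0.4538, 0.1936, 0.1715]
tool_rot: [0.271, -3.129, 0.0]
wrist_force: [0.3, -1.3, -2.5]
width: 0.048
grip_force: 47.9
```

```bash
python3 - <<'E'
from h import *
o=env.get_obs();print(o['tool_pos'],o['width'],o['wrist_force'],o['joint_pos'])
S=save('scene')
save('side')
P=np.load('side.npz')['P']
for n,box in(('tall',(.3,.8,-.25,.1)),):
    m=(P[...,2]>.06)&(P[...,0]>.3)&(P[...,0]<.85)&(P[...,1]>-.25)&(P[...,1]<.12)&(P[...,2]<.16)
    k,l,s,c=cv2.connectedComponentsWithStats(m.astype(np.uint8))
    for i in range(1,k):
        if s[i,4]>80: Q=P[l==i];print(s[i],Q.min(0).round(3),Q.max(0).round(3))
E
```

```text
[0.45379451 0.19356272 0.17152182] 0.047977441098061895 [ 0.28419427 -1.3322859  -2.51198995] [ 3.14905102e-01  1.25009305e-01  1.98956734e+00 -2.81509530e-05
  1.02784469e+00 -1.42868952e+00]
[351 198  26  25 355] [0.736 0.032 0.061] [0.835 0.119 0.099]
[ 393  219   40   52 1324] [ 0.748 -0.21   0.06 ] [ 0.85  -0.061  0.146]
[306 262  97  86 619] [ 0.411 -0.25   0.06 ] [ 0.659 -0.072  0.089]
```

View pics/scene.png

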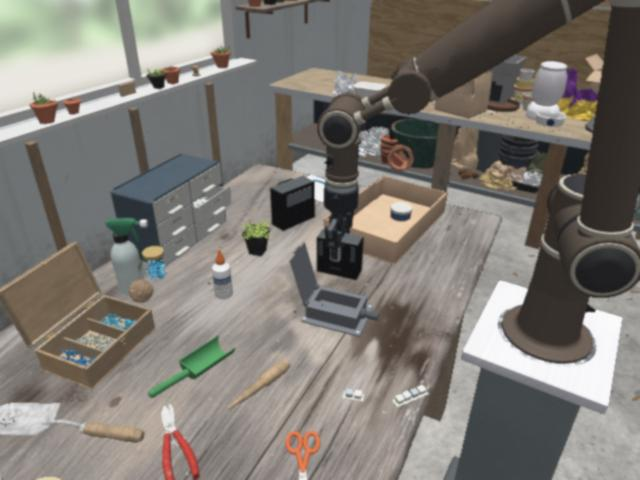

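The pack is out of the bay and held at (340,255). The bay at (338,308) is empty and the flap is still open. The tray fits 378×241 mm, centred at (0.530,-0.266), with the tin at y -0.339. I'll carry the pack to the empty +y half.

send_rows --steps '[[[-0.02,-0.2,0],[0,0,0]],[[-0.01,-0.35,0],[0,0,0]],[[-0.01,-0.4,0],[0,0,0]],[[-0.01,-0.4,0],[0,0,0]],[[-0.01,-0.4,0],[0,0,0]],[[-0.01,-0.4,0],[0,0,0]],[[-0.01,-0.4,0],[0,0,0]],[[-0.01,-0.4,0],[0,0,0]],[[-0.02,-0.4,0],[0,0,0]],[[-0.02,-0.4,0],[0,0,0]],[[-0.01,-0.4,0],[0,0,0]],[[-0.01,-0.4,0],[0,0,0]],[[-0.01,-0.4,0],[0,0,0]],[[-0.01,-0.4,0],[0,0,0]],[[-0.01,-0.4,0],[0,0,0]],[[-0.01,-0.4,0],[0,0,0]],[[-0.01,-0.2,0],[0,0,0]],[[0,-0.08,0],[0,0,0]],[[0,0,0],[0,0,0]],[[0,0,0],[0,0,0]]]'

```text
t: 10.35
tool_pos: [0.5321, -0.1836, 0.1718]
tool_rot: [0.272, -3.129, -0.001]
wrist_force: [-1.8, 0.7, -2.8]
width: 0.0477
grip_force: 48.1
```

```bash
python3 - <<'E'
from h import *
o=env.get_obs();print(o['t'],o['tool_pos'],o['width'],o['wrist_force'])
for n in('side','scene'):
    save(n);P=np.load(n+'.npz')['P'];
    m=(abs(P[...,0]-o['tool_pos'][0])<.07)&(abs(P[...,1]-o['tool_pos'][1])<.05)&(P[...,2]>.09)&(P[...,2]<.2)
    Q=P[m];print(n,len(Q),np.percentile(Q,[0.5,2,50,98],axis=0).round(4).tolist())
im=np.hstack([cv2.resize(np.load('side.npz')['im'][210:410,290:460],(480,560)),cv2.resize(np.load('scene.npz')['im'][140:280,310:450],(320,320)).repeat(1,0)[:320].__class__((560,320,3),np.uint8)*0])
im[:320,480:]=cv2.resize(np.load('scene.npz')['im'][140:280,310:450],(320,320));cv2.imwrite('pics/crop2.png',im)
E
```

```text
10.35 [ 0.53208032 -0.18355587  0.17175285] 0.04765745928178108 [-1.75966934  0.72241302 -2.78423133]
side 315 [[0.4772, -0.2212, 0.1254], [0.4782, -0.2194, 0.1297], [0.4898, -0.2087, 0.1635], [0.5526, -0.1739, 0.1993]]
scene 825 [[0.4799, -0.2092, 0.1256], [0.4808, -0.2023, 0.1276], [0.5195, -0.1624, 0.1638], [0.5759, -0.1472, 0.1988]]
```

View pics/crop2.png

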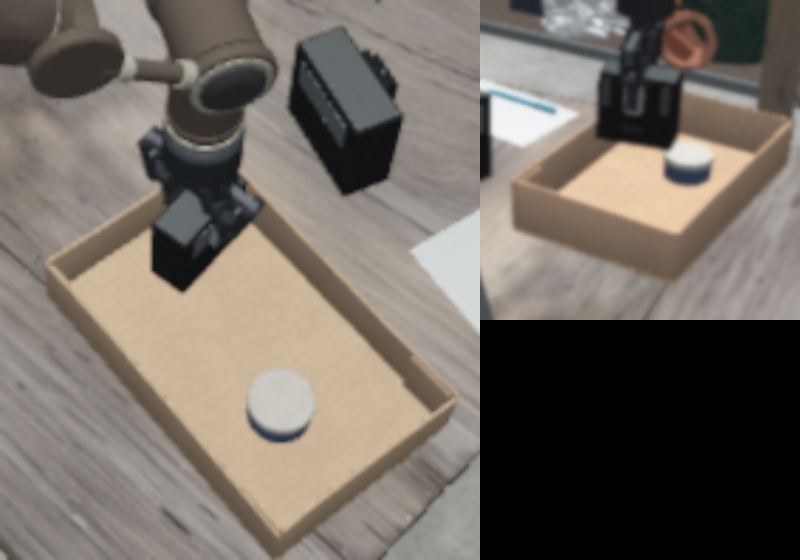

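The pack hangs level over the tray's empty half (left pane 185,240), with its underside at about 0.125 m and clear of the tin at (280,400). I'll lower it and then creep down to contact.

send_rows --steps '[[[0,0,0.1],[0,0,0]],[[0,0,0.2],[0,0,0]],[[0,0,0.25],[0,0,0]],[[0,0,0.25],[0,0,0]],[[0,0,0.25],[0,0,0]],[[0,0,0.25],[0,0,0]],[[0,0,0.25],[0,0,0]],[[0,0,0.2],[0,0,0]],[[0,0,0.1],[0,0,0]],[[0,0,0.07],[0,0,0]],[[0,0,0.03],[0,0,0]],[[0,0,0],[0,0,0]],[[0,0,0],[0,0,0]]]'

```text
t: 12.08
tool_pos: [0.5327, -0.1845, 0.0553]
tool_rot: [-0.271, 3.129, -0.001]
wrist_force: [-0.3, 0.1, -3.3]
width: 0.0481
grip_force: 48.1
```

send_rows --steps '[[[0,0,0.02],[0,0,0]],[[0,0,0.02],[0,0,0]],[[0,0,0],[0,0,0]]]'

```text
t: 12.45
tool_pos: [0.5322, -0.1842, 0.0523]
tool_rot: [0.271, -3.13, -0.0]
wrist_force: [-0.4, 0.5, -1.4]
width: 0.0477
grip_force: 48.1
```

send_rows --steps '[[[0,0,0.015],[0,0,0]],[[0,0,0],[0,0,0]],[[0,0,0],[0,0,0]]]'

```text
t: 12.82
tool_pos: [0.5324, -0.1844, 0.0517]
tool_rot: [-0.271, 3.13, -0.0]
wrist_force: [-0.5, -0.5, -1.4]
width: 0.0481
grip_force: 48.2
```

send_rows --steps '[[[0,0,0.015],[0,0,0]],[[0,0,0.01],[0,0,0]],[[0,0,0],[0,0,0]]]'

```text
t: 13.2
tool_pos: [0.5324, -0.1844, 0.0516]
tool_rot: [0.271, -3.13, -0.0]
wrist_force: [-4.1, 1.2, 8.1]
width: 0.0481
grip_force: 49.0
```

send_rows --steps '[[[0,0,-0.005],[0,0,0]],[[0,0,0],[0,0,0]],[[0,0,0],[0,0,0]],[[0,0,0],[0,0,0]],[[0,0,0],[0,0,0]],[[0,0,0],[0,0,0]]]' --grip 0

```text
t: 13.95
tool_pos: [0.5323, -0.1843, 0.0503]
tool_rot: [0.271, -3.13, -0.0]
wrist_force: [-0.1, -0.2, 0.4]
width: 0.0854
grip_force: 0.0
```

send_rows --steps '[[[0,0,-0.1],[0,0,0]],[[0,0,-0.3],[0,0,0]],[[0,0,-0.4],[0,0,0]],[[0,0,-0.4],[0,0,0]],[[0,0,-0.4],[0,0,0]],[[0,0,-0.4],[0,0,0]],[[0,0,-0.4],[0,0,0]],[[0,0,-0.4],[0,0,0]],[[0,0,-0.2],[0,0,0]],[[0,0,0],[0,0,0]]]'

```text
t: 15.2
tool_pos: [0.5331, -0.1846, 0.2321]
tool_rot: [-0.271, 3.127, -0.002]
wrist_force: [-1.0, 0.4, 0.6]
width: 0.0856
grip_force: 0.0
```

```bash
python3 - <<'E'
from h import *
o=env.get_obs();print(o['t'],o['tool_pos'],o['width'],o['wrist_force'])
for n in('wrist','side','scene'):
    save(n);P=np.load(n+'.npz')['P']
    m=(abs(P[...,0]-.532)<.08)&(abs(P[...,1]+.186)<.06)&(P[...,2]>.093)&(P[...,2]<.107)
    Q=P[m];print(n,len(Q),np.median(Q[:,2]),cv2.minAreaRect((Q[:,:2]*1000).astype(np.float32)) if len(Q) else 0)
    if len(Q)>100:
        A=np.c_[Q[:,:2],np.ones(len(Q))];print('tilt',np.linalg.lstsq(A,Q[:,2],rcond=None)[0])
# flap line in pump frame
c=np.array([.4552,.1907]);a=np.radians(10.1)
P=np.load('scene.npz')['P'];q=P-[*c,0];X=q[...,0]*np.cos(a)+q[...,1]*np.sin(a);Y=-q[...,0]*np.sin(a)+q[...,1]*np.cos(a)
m=(X>.05)&(X<.14)&(abs(Y-.008)<.06)&(P[...,2]>.05)&(P[...,2]<.2)
print('flap',np.polyfit(P[...,2][m],X[m],1),X[m].min(),X[m].max(),Y[m].min(),Y[m].max(),P[...,2][m].max())
E
```

```text
15.2 [ 0.53305376 -0.18459158  0.23206756] 0.08559445319731941 [-0.96984378  0.38380052  0.58581947]
wrist 7389 0.0991552057084914 ((532.6065063476562, -187.68948364257812), (99.26806640625, 55.60600280761719), 9.87835693359375)
tilt [ 0.00369369 -0.00493908  0.09610211]
side 495 0.10094956382830844 ((530.9955444335938, -188.36814880371094), (104.29107666015625, 58.40571594238281), 12.537034034729004)
tilt [0.00054829 0.00557631 0.10136215]
scene 293 0.0999903225180121 ((532.2453002929688, -182.13400268554688), (99.96883392333984, 61.4432373046875), 10.568741798400879)
tilt [ 0.01007138 -0.04436637  0.08597139]
flap [0.2815978  0.05410519] 0.06380561861678789 0.10585927555216029 -0.035910810221164796 0.05718115228104725 0.17158284553407277
```

The pack stands upright in the tray with its top level at z≈0.099 m. The flap is at about 1.85 rad with its edge near pump x 100, z 171. I'll go behind the flap with closed fingers.

send_rows --steps '[[[-0.07,0.18,0],[0,0,0]],[[-0.12,0.37,0],[0,0,0]],[[-0.12,0.37,0],[0,0,0]],[[-0.12,0.37,0],[0,0,0]],[[-0.12,0.37,0],[0,0,0]],[[-0.12,0.37,0],[0,0,0]],[[-0.12,0.37,0],[0,0,0]],[[-0.12,0.37,0],[0,0,0]],[[-0.12,0.37,0],[0,0,0]],[[-0.12,0.37,0],[0,0,0]],[[-0.12,0.37,0],[0,0,0]],[[-0.12,0.37,0],[0,0,0]],[[-0.12,0.37,0],[0,0,0]],[[-0.12,0.37,0],[0,0,0]],[[-0.12,0.37,0],[0,0,0]],[[-0.12,0.37,0],[0,0,0]],[[-0.12,0.37,0],[0,0,0]],[[-0.12,0.37,0],[0,0,0]],[[-0.02,0.06,0],[0,0,0]],[[0,0,0],[0,0,0]]]' --grip 1

```text
t: 17.85
tool_pos: [0.5908, 0.2237, 0.2302]
tool_rot: [0.272, -3.129, 0.001]
wrist_force: [0.1, 0.6, -0.3]
width: -0.0001
grip_force: 0.0
```

```bash
cat > q.py <<'E'
from h import *
o=env.get_obs();p=o['tool_pos'];q=p-[.4552,.1907,0];a=np.radians(10.1)
print(o['t'],p.round(4),'pump',q[0]*np.cos(a)+q[1]*np.sin(a),-q[0]*np.sin(a)+q[1]*np.cos(a),p[2],o['width'],o['wrist_force'].round(1))
E
python3 - <<'E'
import q
from h import *
save('side');P=np.load('side.npz')['P'];p=q.p
m=(abs(P[...,0]-p[0])<.2)&(abs(P[...,1]-p[1])<.12)&(P[...,2]>.07)&(P[...,2]<.2)&(P[...,0]>.57)
k,l,s,_=cv2.connectedComponentsWithStats(m.astype(np.uint8))
for i in range(1,k):
    if s[i,4]>30:Q=P[l==i];print(s[i],Q.min(0).round(3),Q.max(0).round(3))
E
```

```text
17.85 [0.5908 0.2237 0.2302] pump 0.13924732872749052 0.00871544080761645 0.23019180684041526 -0.00012170385122652348 [ 0.1  0.6 -0.3]
[307 168  14  20 163] [0.716 0.253 0.071] [0.761 0.301 0.143]
```

send_rows --steps '[[[0,0,0.2],[0,0,0]],[[0,0,0.3],[0,0,0]],[[0,0,0.3],[0,0,0]],[[0,0,0.3],[0,0,0]],[[0,0,0.2],[0,0,0]],[[0,0,0.08],[0,0,0]],[[0.1,0,0],[0,0,0]],[[0.15,0,0],[0,0,0]],[[0.15,0,0],[0,0,0]],[[0.15,0,0],[0,0,0]],[[0.15,0,0],[0,0,0]],[[0.15,0,0],[0,0,0]],[[0.13,0,0],[0,0,0]],[[0,0,0],[0,0,0]]]'

```text
t: 19.65
tool_pos: [0.532, 0.2134, 0.1474]
tool_rot: [0.271, -3.129, 0.0]
wrist_force: [-0.4, -0.7, -0.1]
width: 0.0001
grip_force: 0.0
```

```bash
python3 - <<'E'
import q
from h import *
save('side');P=np.load('side.npz')['P']-[.4552,.1907,0];a=q.a
X=P[...,0]*np.cos(a)+P[...,1]*np.sin(a);Y=-P[...,0]*np.sin(a)+P[...,1]*np.cos(a);Z=P[...,2]
m=(X>.03)&(X<.14)&(abs(Y-.008)<.046)&(Z>.06)&(Z<.18)
for z in(.08,.1,.12,.14,.16): 
    s=m&(abs(Z-z)<.008); print(z,s.sum(),np.median(X[s]) if s.any() else 0)
cv2.imwrite('pics/crop3.png',cv2.resize(np.load('side.npz')['im'][160:300,210:340],(650,600)[::1][:2]))
E
```

```text
19.65 [0.532  0.2134 0.1474] pump 0.07954216261249852 0.00885460103542409 0.1473526256610341 0.00012046756230566419 [-0.4 -0.7 -0.1]
0.08 50 0.06405063066912524
0.1 55 0.06351752083777538
0.12 48 0.06378666816175907
0.14 63 0.06315761789162314
0.16 72 0.06294824073310533
```

View pics/crop3.png

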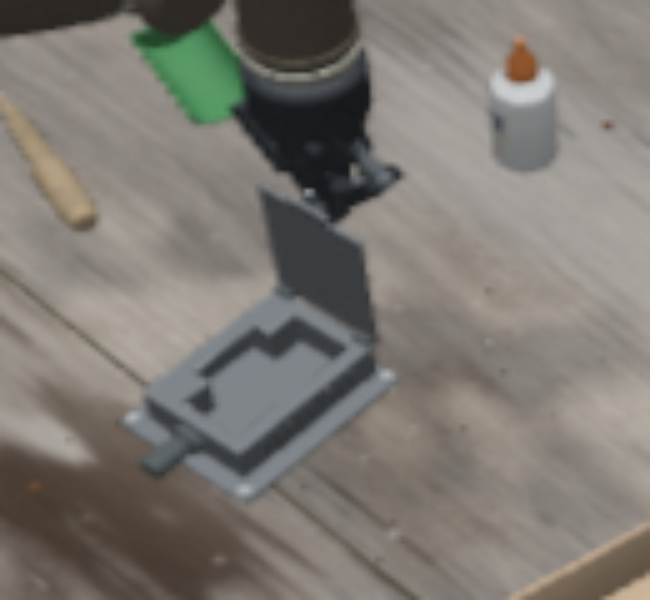

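The flap has been pushed to upright (crop 320,260), the bay is empty, and the force is small. Next I follow its arc down.

send_rows --steps '[[[0.15,0,0],[0,0,0]],[[0.155,0,0.01],[0,0,0]],[[0.15,0,0.03],[0,0,0]],[[0.15,0,0.035],[0,0,0]],[[0.14,0,0.055],[0,0,0]],[[0.14,0,0.06],[0,0,0]],[[0.13,0,0.08],[0,0,0]],[[0.13,0,0.085],[0,0,0]],[[0.115,0,0.1],[0,0,0]],[[0.11,0,0.105],[0,0,0]],[[0.095,0,0.12],[0,0,0]],[[0.095,0,0.12],[0,0,0]],[[0.075,0,0.135],[0,0,0]],[[0.07,0,0.135],[0,0,0]],[[0.045,0,0.145],[0,0,0]],[[0.045,0,0.145],[0,0,0]],[[0,0,0],[0,0,0]]]'

```text
t: 21.82
tool_pos: [0.4258, 0.1947, 0.065]
tool_rot: [0.271, -3.128, 0.001]
wrist_force: [-0.1, -0.8, -0.5]
width: -0.0001
grip_force: 0.0
```

send_rows --steps '[[[0.02,0,0.1],[0,0,0]],[[0.02,0,0.1],[0,0,0]],[[0,0,0.07],[0,0,0]],[[0,0,0.03],[0,0,0]],[[0,0,0],[0,0,0]]]'

```text
t: 22.45
tool_pos: [0.4241, 0.1945, 0.048]
tool_rot: [0.271, -3.129, 0.0]
wrist_force: [-1.4, -1.4, 3.5]
width: -0.0001
grip_force: 1.3
```

Small contact force at the expected height. I'll press gently a little more to seat it.

send_rows --steps '[[[0,0,0.02],[0,0,0]],[[0,0,0.02],[0,0,0]],[[0,0,0],[0,0,0]]]'

```text
t: 22.82
tool_pos: [0.4242, 0.1945, 0.0477]
tool_rot: [0.271, -3.128, 0.001]
wrist_force: [-6.7, -3.0, 20.0]
width: -0.0004
grip_force: 10.0
```

Firm stop at 20 N, so the flap is shut. I'll retreat upward and check.

send_rows --steps '[[[0,0,-0.05],[0,0,0]],[[0,0,-0.2],[0,0,0]],[[0,0,-0.4],[0,0,0]],[[0,0,-0.4],[0,0,0]],[[0,0,-0.4],[0,0,0]],[[0,0,-0.4],[0,0,0]],[[0,0,-0.4],[0,0,0]],[[0,0,-0.4],[0,0,0]],[[0,0,-0.2],[0,0,0]],[[0,0,0],[0,0,0]],[[0,0,0],[0,0,0]]]'

```text
t: 24.2
tool_pos: [0.4237, 0.1943, 0.2156]
tool_rot: [0.271, -3.128, 0.001]
wrist_force: [-0.6, 0.2, -0.6]
width: -0.0001
grip_force: 0.0
```

```bash
python3 - <<'E'
import q
from h import *
for n in('side','scene','wrist'):
    save(n);W=np.load(n+'.npz')['P'];P=W-[.4552,.1907,0];a=q.a
    X=P[...,0]*np.cos(a)+P[...,1]*np.sin(a);Y=-P[...,0]*np.sin(a)+P[...,1]*np.cos(a);Z=P[...,2]
    m=(X>-.055)&(X<.055)&(abs(Y-.008)<.028)&(Z>.0)&(Z<.1)
    print(n,m.sum(),'slope/off',np.polyfit(X[m],Z[m],1),np.median(Z[m]))
    Q=W[(abs(W[...,0]-.532)<.08)&(abs(W[...,1]+.186)<.06)&(W[...,2]>.093)&(W[...,2]<.107)]
    if len(Q)>50: print('pack',np.median(Q,0))
cv2.imwrite('pics/final.png',np.load('side.npz')['im'])
E
```

```text
24.2 [0.4237 0.1943 0.2156] pump -0.0303462186489448 0.009065472024298717 0.21557247352762487 -9.428221879566928e-05 [-0.6  0.2 -0.6]
side 470 slope/off [0.00922566 0.04965196] 0.04972116396420767
pack [ 0.52799482 -0.19312511  0.10061396]
scene 653 slope/off [0.00305854 0.04876417] 0.04867182131511538
pack [ 0.52655507 -0.18469694  0.09960889]
wrist 6557 slope/off [-0.00044945  0.04737671] 0.04737135816263571
```

View pics/final.png

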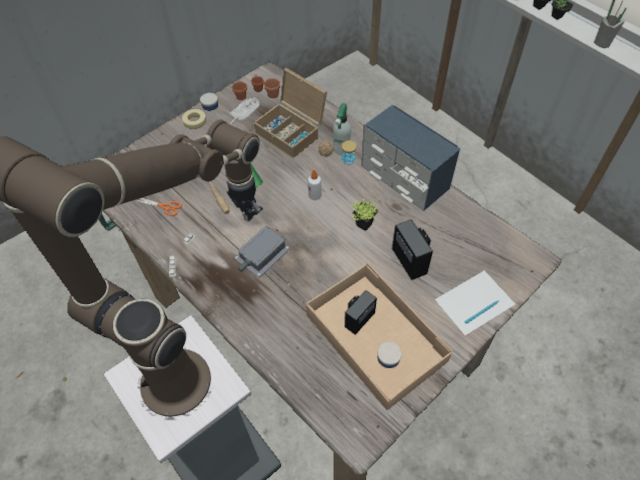

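The flap at (262,247) is shut and level (slope under 0.01). The pack stands in the tray at (360,310), the tin at (388,353) is untouched, and the arm is clear.

```bash
python3 -c "
from workcell import env
print(env.sign_off())"
```

```text
the job is handed in; nothing more can be done
None
```

The battery pack stands upright in the empty half of the tray, the dust flap is shut over the empty bay, and the job is handed in at about 24 s of robot time; no verdict came back.

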